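# Load the coin sled through the keeper gate

### The arm

A 7-joint arm with a two-finger parallel gripper is mounted at the origin on the work surface. World frame = base frame: x ahead of the robot, y to its left, z up, the work surface at z = 0. Lengths are in m, angles in degrees, forces in N, time in s.
With the tool pointing down it reaches from about 0.425 to 0.875 m from the base axis. Payload 4.7 kg.
Tool frame: the origin (TCP) lies at the very end of the fingers, on their centre line; the grasp point (between the pads) lies 19 mm behind it; z points along the fingers, y is the line along which they close (so a half turn about z gives the same grasp; the last joint's range is limited). The gripper opens to 87 mm and grips with 3 to 60 N. Pads are 19 mm wide; open, the fingers measure 117 mm over their backs; the gripper's body (75 mm by 190 mm) begins 51 mm behind the grasp point.
Start: joints at [-66.572, 18.392, -4.016, 83.108, 1.295, 78.541, -3.26], TCP at [0.25, 0.6, 0.223] pointing down, gripper open.
Joint ranges: [-163.93, 163.93], [-17.29, 119.83], [-79.2, 71.16], [3.27, 140.29], [-89.18, 269.18], [5.43, 117.66], [-154.24, 154.24]. Speed limits (degrees/s): [147.25, 147.25, 180, 180, 180, 180, 180].

### API

Orientations are given as [roll, pitch, yaw] about the fixed x, y, z axes, in that order (R = Rz(yaw) Ry(pitch) Rx(roll)).
In Python, from cell import telemetry, cams, env gives the robot as it stands.
- The arm moves only by the tool arm_command, never from a script. Its argument "series" is text: rows parted by semicolons, each of 5 numbers parted by spaces: the shift along the tool's x, y, z in mm, then the turn about the tool's z in rad, then the closure in counts, from 0 (fully open) to 255 (shut). A call has 1 to 20 rows; each row shifts and turns the commanded pose from where the row before left it, along the tool's axes as they then stand; what a row does not reach is not made up. A row lasts 1/12 s, in which the tool goes at most 41.7 mm and 7.16 degrees, less where a joint would pass 70% of its speed; a pose out of reach is approached as far as the arm can. A call is refused whole if a number of a shift passes 41.7 or a number of a turn 0.125, either way. A call with a gripper value outside its range is refused whole. The fingers move at their own pace and stop on an object; "squeeze" is the grip in N (left out, the last holds). Time passes only in rows, so rows that do not move let the fingers close. It gives the time, the measured TCP pose, the force, the opening and the grip force at its end, in the units of the state.
- telemetry.get_obs(): the state, without advancing time (a new reading comes with each control period).
- cams.read_camera(name): name is "scene" or "top" or "wrist"; returns the picture (480x640x3 uint8, blue, green, red); there is no depth.
- cams.calibration(name): a dict with "K" (3x3 intrinsics, pixels), "origin" and "rotation" of the camera in the world; the wrist camera has in their place "hand_eye" (4x4, takes a point from camera to tool coordinates, whose origin is the TCP and whose axes are the flange's). Camera axes: x right, y down, z forward; pixel columns grow to the right and rows downward; lengths in m; the calibration is good to about 2 mm. A picture is of the moment at which its call begins: read the wrist's pose just before it. calibration takes no time and is no camera call.
- env.sign_off(): hands the job in; it is judged then, once.
The state is a dict: "time_s": time; "qpos": joint angles; "joint_velocities": joint speeds; "effort": joint torques, N m; "tool_pos": TCP position; "tool_rot": TCP orientation; "force": force on the tool from outside, world axes, zero at the start; "wrist_torque": the same for the moment, N m; "grip_width": finger opening in m; "grasp_force": force on a finger pad.
Only numpy, scipy, OpenCV 4.12 (cv2) and the standard library are available. Lean on these libraries where they do the work, as an engineer would, in place of code of your own. Each camera call takes 0.05 s, during which the arm holds its last target. There are 200 camera calls.

### The job

Take the round-nosed sled that carries the coin, set it on the lane's apron and slide it nose first through the spring gate, the sled itself holding the gate open, on into the lane until it has pushed the sprung pad at the far end fully home. Press gently, without ramming the sled into the pad, gate or lane, then let go and leave the gate swung shut behind it. Leave the spare square sled and the other things where they are.

Things in the scene. Friction and masses are not known exactly. Their poses are not given: they have to be found in the camera images.
- sled: The sled to load: grey plastic block 76 long (its x), 46 wide (y), 24 high; front (+x) end a half-round nose of radius 23 with a green coin on top. Origin: centre of the underside; nose tip at x = +38, tail at x = -38. From the middle of its top an aluminium grip post rises, 24 along x, 12 along y, from 24 up to 87 above the underside. About 0.25 kg.
- spare: The spare sled, to be left alone: 76 x 46 x 24, square at both ends, no coin, the same grip post. Origin: centre of the underside.
- bay: The loading lane, fixed to the table. Origin on the table under the centre of its mouth (the shut gate's plane); x runs level into the lane, y to its left, z up. Its aluminium floor, 104 wide, is 8 above the table from x = -102 to 230. The sled can enter only by the mouth, as clear strips cover the lane from x = 2 to 190: underside 38, top 42 above the table.
- apron (a point): Point on the open floor ahead of the mouth, at x = -55 of the lane's frame, where the sled is set down, nose towards the gate. Axes as the lane's.
- lane (a point): Point on the lane's floor at x = 118 of its frame, about where the loaded sled's origin ends up. Right wall's inner face at y = -25 from x = -10 on; left wall's at y = +38 up to x = 62 (room for the opened gate), at y = +25 beyond: the sled has 2 each side. The slot between the cover strips, for the grip post, is 32 wide (y = -16 to 16). Walls and strips end 42 above the table.
- gate_hinge (a point): The gate's upright hinge, at x = 0, y = +31 of the lane, 21.5 above the table. The gate is a brass plate reaching 58 from the hinge across the mouth, 5 thick, its top 32 above the table. Its free end swings into the lane (+x). The sled's tail is clear of its swing when the sled's origin is beyond x = 99 of the lane, as it always is once the pad is home.
- gate (a joint): Angle of the spring gate, 0 shut, at most 1.5 rad open. The spring shuts it with 0.06 N m when shut and 0.18 N m wide open, so the nose has to push with 2 to 6 N; after that the gate's free end rubs along the sled's left side until the tail is past.
- pad (a joint): How far the rubber pad (20 across, at y = 0, 21 above the table) at the lane's end is pushed in, in m: 0 free, 0.008 home on a hard stop. Moves along the lane's +x; takes 5 N to start, 7.5 N at the end, then the force climbs steeply. It stays where it was pushed. Its steel block is set by hand, not measured: the free face lies anywhere from x = 132 to 166 of the lane.
- jar: Small amber jar, 48 across, 60 high; a bystander. Origin: centre of its underside.
- brush: Brush lying on the table; a bystander. Origin: on its underside.
- pen: Black pen, 140 long, lying on the table; a bystander. Origin: on its underside at mid-length.

How it is judged:
By the outcome, as a careful person would: the job done as asked, in the order asked, and still so for the second after the job is handed in, with the robot touching nothing.
It also fails if it takes over 67 s, if anything falls off the work surface, if the arm or the gripper's body presses on something with over 40 N, if the wrist force passes 120 N, or if a joint passes its speed limit or range.

## Working session

There is one attempt and no reset: what is moved stays moved. The work goes in short steps, Python scripts to look and compute and a tool call to move; the robot and the scene stay as the last step left them, time stands still between calls to the robot, and variables do not carry over. Pictures are saved under pics/ and viewed, at most 10 in all, crops included, and the job is handed in when it is done.

Besides the shell and the picture viewer there is one more tool, called as name(argument=value, ...) on one line, values as JSON. arm_command: Moves the arm, as the interface text tells. Its arguments: {"type":"object","properties":{"series":{"type":"string"},"squeeze":{"type":"number"}},"required":["series"]}

```bash
mkdir -p pics; ls; python3 - <<'E'
from cell import telemetry,cams,env
import cv2,numpy as np
np.set_printoptions(precision=4,suppress=True)
print(telemetry.get_obs())
for n in ("top","scene","wrist"):
    im=cams.read_camera(n); cv2.imwrite(f"pics/{n}0.png",im); print(n,cams.calibration(n))
E
```

```text
pics
{'time_s': 0.0, 'qpos': array([-66.5722,  18.4387,  -4.0146,  83.1753,   1.2947,  78.5407,
        -3.2597]), 'joint_velocities': array([ 0.1508,  0.0316,  0.0659, -0.0146,  0.0077,  0.0436, -0.095 ]), 'effort': array([  0.0003, -49.1287,  -0.4035, -31.2523,  -0.0638,   0.0437,
         0.0002]), 'tool_pos': array([0.2498, 0.5995, 0.2215]), 'tool_rot': array([-179.8906,    0.0058,  157.3813]), 'force': array([-0.218 , -0.2217,  0.6441]), 'wrist_torque': array([ 0.0241,  0.0358, -0.0372]), 'grasp_force': 0.0, 'grip_width': 0.08673168049997095}
top {'K': array([[541.7453,   0.    , 323.0006],
       [  0.    , 541.7453, 243.8694],
       [  0.    ,   0.    ,   1.    ]]), 'origin': array([ 0.3778, -0.133 ,  1.045 ]), 'rotation': array([-168.5712,    0.1147,  -90.9907])}
scene {'K': array([[445.3877,   0.    , 321.7566],
       [  0.    , 445.3877, 242.1906],
       [  0.    ,   0.    ,   1.    ]]), 'origin': array([0.9829, 0.1768, 0.632 ]), 'rotation': array([-139.718 ,   -0.8508,  125.9263])}
wrist {'K': array([[399.379 ,   0.    , 319.2955],
       [  0.    , 399.379 , 236.8174],
       [  0.    ,   0.    ,   1.    ]]), 'hand_eye': array([[ 0.0005, -0.9552, -0.2958,  0.0818],
       [ 1.    ,  0.0005,  0.0001, -0.0009],
       [ 0.0001, -0.2958,  0.9552, -0.1623],
       [ 0.    ,  0.    ,  0.    ,  1.    ]])}
```

View pics/top0.png

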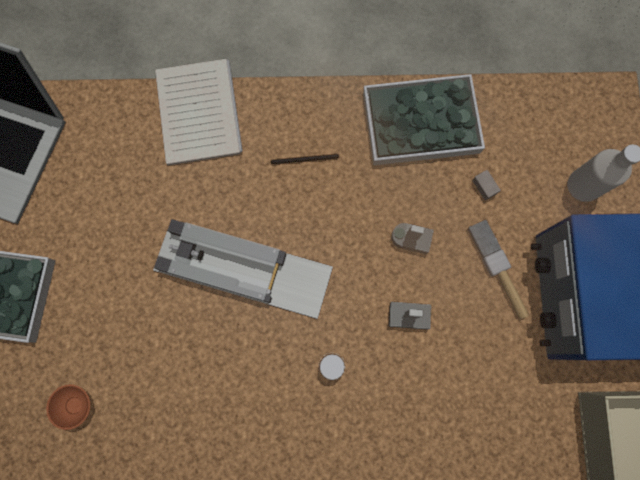

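View pics/scene0.png

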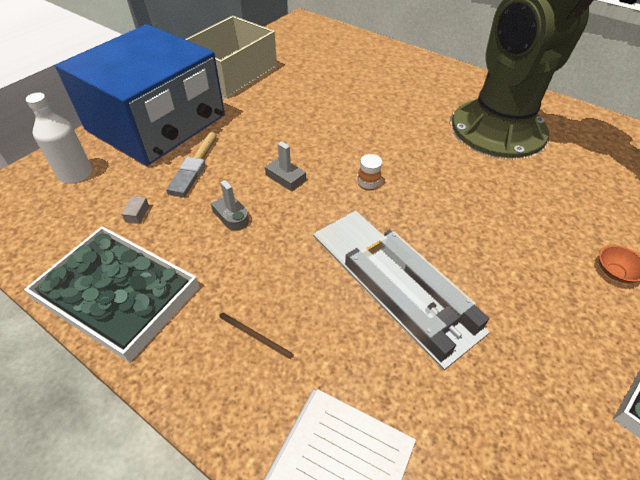

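Top view: the round sled is at about (412,238) with its nose to the left, and the spare is at (410,316). The lane's apron corners are at about (331,266) and (319,316), the brass gate at (274,278), and the lane's far end at about (165,250). The jar is at (332,368) and the pen at (305,159). The scene view agrees.

```bash
cat > h.py <<'E'
from cell import telemetry,cams,env
import cv2,numpy as np
from scipy.spatial.transform import Rotation as R
np.set_printoptions(precision=4,suppress=True)
def pose(n,obs=None):
    c=cams.calibration(n)
    if n!="wrist": return c["K"],R.from_euler("xyz",c["rotation"],degrees=True).as_matrix(),np.array(c["origin"])
    Rt=R.from_euler("xyz",obs["tool_rot"],degrees=True).as_matrix(); H=c["hand_eye"]
    return c["K"],Rt@H[:3,:3],Rt@H[:3,3]+obs["tool_pos"]
def ray(P,uv,z):
    K,Rm,o=P; d=Rm@np.linalg.solve(K,[*uv,1.]); return o+d*(z-o[2])/d[2]
def proj(P,p):
    K,Rm,o=P; q=K@(Rm.T@(np.array(p)-o)); return q[:2]/q[2]
def toolstep(obs,xy,z,yaw):
    """mm shift in tool axes and turn about tool z (deg) to reach target, tool down"""
    Rt=R.from_euler("xyz",obs["tool_rot"],degrees=True).as_matrix()
    d=Rt.T@(np.array([*xy,z])-obs["tool_pos"])*1000
    return d,-((yaw-obs["tool_rot"][2]+90)%180-90)
E
python3 - <<'E'
from h import *
P=pose("top")
for n,uv,z in [("ap1",(331,266),.008),("ap2",(319,316),.008),("gateR",(278,265),.032),("gateL",(268,299),.032),("far",(175,222),.05),("far2",(158,265),.05),("sledpost",(417,230),.087),("nose",(393,238),.024),("tailT",(432,230),.024),("tailB",(430,251),.024),("sparepost",(415,313),.087),("jar",(332,368),.06)]:
    print(n,ray(P,uv,z)[:3])
E
```

```text
ap1 [ 0.5434 -0.1492  0.008 ]
ap2 [ 0.4476 -0.1245  0.008 ]
gateR [ 0.5433 -0.0486  0.032 ]
gateL [ 0.4792 -0.0298  0.032 ]
far [0.626  0.1446 0.05  ]
far2 [0.5443 0.1732 0.05  ]
sledpost [ 0.5941 -0.3052  0.087 ]
nose [ 0.5933 -0.2695  0.024 ]
tailT [ 0.6078 -0.3455  0.024 ]
tailB [ 0.5666 -0.3393  0.024 ]
sparepost [ 0.4446 -0.294   0.087 ]
jar [ 0.3521 -0.1465  0.06  ]
```

View pics/wrist0.png

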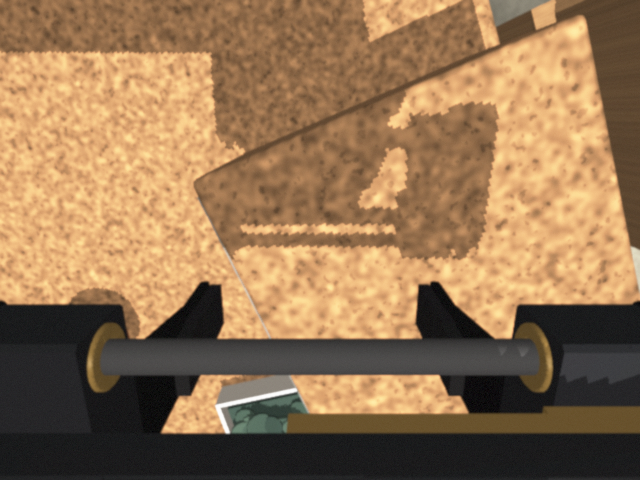

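The wrist view shows only the table corner and a coin tray. Next I move behind the apron to look along the lane.

arm_command(series="-32 -24.6 -3 0 0;-32 -24.6 -3 0 0;-32 -24.6 -3 0 0;-32 -24.6 -3 0 0;-32 -24.6 -3 0 0;-32 -24.6 -3 0 0;-32 -24.6 -3 0 0;-32 -24.6 -3 0 0;-32 -24.6 -3 0 0;-32 -24.6 -3 0 0;-19 -35.4 0 0 0;-19 -35.4 0 0 0;-19 -35.4 0 0 0;-19 -35.4 0 0 0;-19 -35.4 0 0 0;-19 -35.4 0 0 0;-19 -35.4 0 0 0;-19 -35.4 0 0 0;-19 -35.4 0 0 0;-19 -35.4 0 0 0")

```text
time_s: 1.82
tool_pos: [0.4897, -0.1519, 0.2527]
tool_rot: [180.0, 0.0, 157.4]
force: [0.8, 0.3, -0.1]
grip_width: 0.087
grasp_force: 0.0
```

arm_command(series="0 0 0 0.123 0;0 0 0 0.123 0;0 0 0 0.123 0;0 0 0 0.123 0;0 0 0 0.123 0;0 0 0 0.123 0;0 0 0 0.123 0;0 0 0 0.123 0;0 0 0 0.123 0;0 0 0 0.123 0;0 0 0 0.123 0;0 0 0 0.123 0;0 0 0 0 0;0 0 0 0 0")

```text
time_s: 2.98
tool_pos: [0.4899, -0.15, 0.2524]
tool_rot: [-180.0, -0.0, 73.0]
force: [0.4, -0.1, 0.3]
grip_width: 0.0867
grasp_force: 0.0
```

```bash
python3 - <<'E'
from h import *
import pickle
o=telemetry.get_obs(); im=cams.read_camera("wrist"); cv2.imwrite("pics/wrist1.png",im)
pickle.dump(o,open("o1.pkl","wb")); print(o)
E
```

```text
{'time_s': 2.9833, 'qpos': array([-22.0489,  -0.2122,  36.3515, 100.9781,   0.1228,  79.2117,
        -2.7131]), 'joint_velocities': array([-0.0109, -0.0666,  0.0365, -0.1784,  0.0585,  0.0163,  0.6744]), 'effort': array([  0.0017, -24.4972,  -0.0751, -31.3645,  -0.0678,   0.0299,
        -0.2352]), 'tool_pos': array([ 0.4899, -0.15  ,  0.2524]), 'tool_rot': array([-179.9809,   -0.0043,   73.0076]), 'force': array([ 0.4382, -0.0652,  0.2693]), 'wrist_torque': array([-0.0666,  0.071 , -0.0325]), 'grasp_force': 0.0, 'grip_width': 0.08671431690581959}
```

View pics/wrist1.png

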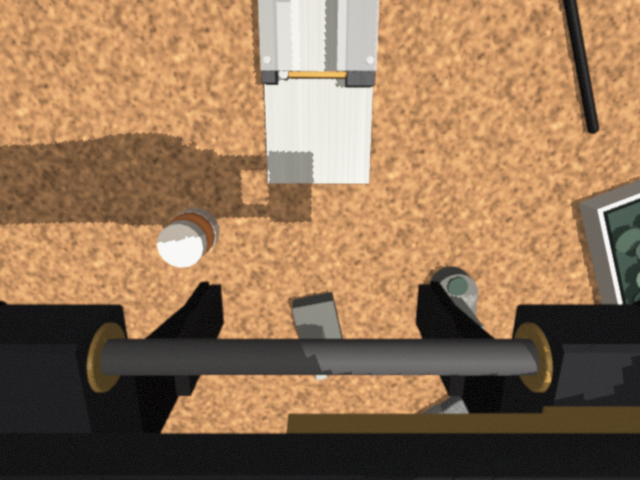

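The wrist view shows the apron's near edge at row ~183 (columns 267–369), its side edges up to row 85, the brass gate at row 74 (columns 285–345), and wall ends at columns 262–278 and 346–375. Next I fit the floor edges.

```bash
python3 - <<'E'
from h import *
import pickle
o=pickle.load(open("o1.pkl","rb")); P=pose("wrist",o); im=cv2.imread("pics/wrist1.png")
sat=cv2.cvtColor(im,cv2.COLOR_BGR2HSV)[...,1].astype(float)
L=[];Rr=[]
for r in range(92,148,2):
    m=np.flatnonzero(sat[r,240:400]<60)+240
    L.append(ray(P,(m[0]-.5,r),.008)[:2]);Rr.append(ray(P,(m[-1]+.5,r),.008)[:2])
def fit(A):
    A=np.array(A,dtype=np.float32); vx,vy,x,y=cv2.fitLine(A,cv2.DIST_HUBER,0,.001,.001).ravel()
    s=1 if vy>0 else -1; return np.array([vx,vy])*s,np.array([x,y])
dl,pl=fit(L);dr,pr=fit(Rr); print(np.degrees(np.arctan2(dl[1],dl[0])),np.degrees(np.arctan2(dr[1],dr[0])))
# near edge
N=[]
for c in range(318,364,3):
    m=np.flatnonzero(sat[150:215,c]<60)+150; N.append(ray(P,(c,m[-1]+.5),.008)[:2])
dn,pn=fit(N); print("near",np.degrees(np.arctan2(dn[1],dn[0])))
# gate: brass mask
hsv=cv2.cvtColor(im,cv2.COLOR_BGR2HSV); g=[(c,r) for r in range(64,86) for c in range(280,348) if hsv[r,c,1]>110 and 15<hsv[r,c,0]<32]
g=np.array(g);print("gate px",g.min(0),g.max(0),len(g))
G=np.array([ray(P,(c,np.median(g[g[:,0]==c][:,1])),.032)[:2] for c in np.unique(g[:,0])]);dg,pg=fit(G);print("gate ang",np.degrees(np.arctan2(dg[1],dg[0])),G[0],G[-1])
a=(np.arctan2(dl[1],dl[0])+np.arctan2(dr[1],dr[0]))/2
print("mean",np.degrees(a));u=np.array([np.cos(a),np.sin(a)]);n=np.array([-u[1],u[0]])
yl,yr,xn=n@pl,n@pr,u@pn;print("width",yl-yr,"gate x from near",u@pg-xn)
print("O", u*(xn+.102)+n*(yl+yr)/2, "gate y ends",n@G[0]-(yl+yr)/2,n@G[-1]-(yl+yr)/2)
# top cam check on apron
t=cv2.imread("pics/top0.png");Pt=pose("top");st=cv2.cvtColor(t,cv2.COLOR_BGR2HSV)[...,1]
m=(st<70).astype(np.uint8);m[:, :284]=0;m[:,340:]=0;m[:240]=0;m[330:]=0
c=max(cv2.findContours(m,0,1)[0],key=cv2.contourArea)
print(cv2.boxPoints(cv2.minAreaRect(c)).tolist());
for q in cv2.approxPolyDP(c,4,True)[:,0]: w=ray(Pt,q,.008)[:2]; print(q,w, u@w-xn-.102, n@w-(yl+yr)/2)
E
```

```text
73.06901 73.1609
near 163.04291
gate px [289  71] [346  77] 356
gate ang 163.18916 [ 0.497  -0.0329] [ 0.5455 -0.0477]
mean 73.11495
width 0.10416204 gate x from near 0.10177178
O [ 0.5214 -0.0405] gate y ends 0.025580246157261066 -0.025187830512775844
[[268.6070861816406, 304.59234619140625], [284.0788879394531, 251.73040771484375], [332.8295593261719, 265.9989013671875], [317.3577575683594, 318.86083984375]]
[284 252] [ 0.5726 -0.0583] -0.002109164161410826 -0.054179295122217974
[284 309] [ 0.462 -0.058] -0.03390445161075434 0.05172092887829277
[317 318] [ 0.4439 -0.1206] -0.09913308768797661 0.05087085615702802
[332 266] [ 0.5434 -0.1512] -0.09948260828895102 -0.053191834413753414
```

The lane is measured: width 104.2 and gate at 101.8, both matching the given sizes. Its origin is (0.521, -0.0405) and its yaw 73.1°. Next I look at the sled from behind.

arm_command(series="-26 20 6.3 0 0;-26 20 6.3 0 0;-26 20 6.3 0 0;-26 20 6.3 0 0;-26 20 6.3 0 0;-26 20 6.3 0 0;-26 20 6.3 0 0;-26 20 6.3 0 0;0 0 0 -0.105 0;0 0 0 -0.105 0;0 0 0 0 0;0 0 0 0 0")

```text
time_s: 4.03
tool_pos: [0.5815, -0.3959, 0.2018]
tool_rot: [-180.0, -0.0, 84.8]
force: [-0.1, -0.4, -0.2]
grip_width: 0.0871
grasp_force: 0.0
```

```bash
python3 - <<'E'
from h import *
import pickle
o=telemetry.get_obs(); im=cams.read_camera("wrist"); cv2.imwrite("pics/wrist2.png",im)
pickle.dump(o,open("o2.pkl","wb")); print(o["qpos"],o["tool_pos"],o["tool_rot"])
E
```

```text
[  4.8067  29.3943  40.0309  77.3085 -18.7176  79.9359  39.1852] [ 0.5815 -0.3959  0.2018] [-179.9883   -0.0288   84.7817]
```

View pics/wrist2.png

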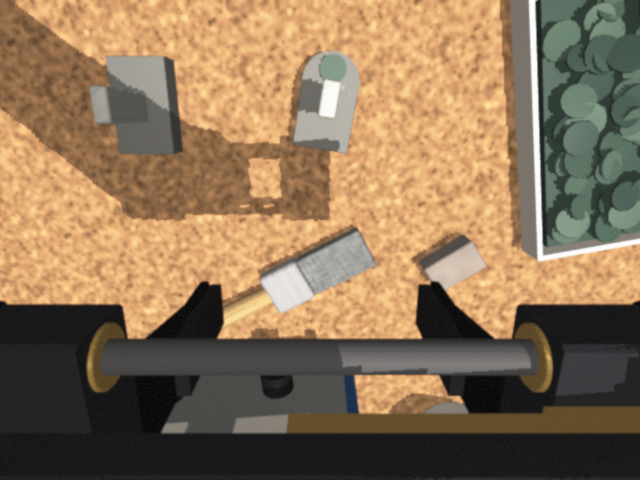

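The wrist view shows the round sled: post top at (329,99), green coin at (333,67), tail edge from (294,143) to (347,152). It leans about 9° right of the tool axis. The spare is at (140,105), and the brush and eraser are well clear.

```bash
python3 - <<'E'
from h import *
import pickle
o=pickle.load(open("o2.pkl","rb")); P=pose("wrist",o); im=cv2.imread("pics/wrist2.png")
hsv=cv2.cvtColor(im,cv2.COLOR_BGR2HSV); win=np.zeros(im.shape[:2],np.uint8); win[35:165,275:375]=255
post=((hsv[...,2]>215)&(hsv[...,1]<40)&(win>0)).astype(np.uint8)
body=((hsv[...,1]<75)&(win>0)).astype(np.uint8)
coin=((hsv[...,1]>60)&(hsv[...,0]>50)&(hsv[...,0]<95)&(win>0)).astype(np.uint8)
big=lambda m:max(cv2.findContours(m,0,1)[0],key=cv2.contourArea)
c=big(post);r=cv2.minAreaRect(c);W=[ray(P,q,.087)[:2] for q in cv2.boxPoints(r)];print("post px",r)
W=np.array(W);e=np.linalg.norm(np.diff(np.vstack([W,W[:1]]),axis=0),axis=1);print("post",W.mean(0),e)
i=np.argmax(e);d=W[(i+1)%4]-W[i];d*=np.sign(d[1]);print("post yaw",np.degrees(np.arctan2(d[1],d[0])))
c=big(coin);(x,y),rad=cv2.minEnclosingCircle(c);cw=ray(P,(x,y),.025)[:2];print("coin",(x,y),rad,cw)
dc=cw-W.mean(0);print("yaw coin-post",np.degrees(np.arctan2(dc[1],dc[0])),np.linalg.norm(dc))
# sides of body rows 85..135 at z .024
b=cv2.morphologyEx(body|coin,cv2.MORPH_CLOSE,np.ones((7,7)));L=[];R_=[]
for rr in range(82,138,3):
    m=np.flatnonzero(b[rr]); L.append(ray(P,(m[0]-.5,rr),.024)[:2]);R_.append(ray(P,(m[-1]+.5,rr),.024)[:2])
for n,A in (("L",L),("R",R_)):
    A=np.array(A,np.float32);vx,vy,x,y=cv2.fitLine(A,cv2.DIST_HUBER,0,.001,.001).ravel();a=np.degrees(np.arctan2(vy,vx))%180
    dd=np.array([-np.sin(np.radians(a)),np.cos(np.radians(a))]);print(n,a,"offset from post",dd@(np.array([x,y])-W.mean(0)))
print("sparepost/top check",toolstep(o,W.mean(0),.1,85))
E
```

```text
post px ((329.3108215332031, 98.6351318359375), (15.946702003479004, 36.003379821777344), 9.462322235107422)
post [ 0.5957 -0.307 ] [0.0223 0.0103 0.0224 0.0106]
post yaw 75.56038806331055Traceback (most recent call last):
  File "<stdin>", line 12, in <module>
  File "<stdin>", line 8, in <lambda>
ValueError: max() iterable argument is empty
```

The post measures about 23×11 mm, matching, at (0.5957, -0.307) with yaw 75.5°. Now I approach and grasp it.

arm_command(series="0 0 0 0.081 0;0 0 0 0.081 0;30 -2.8 0 0 0;30 -2.8 0 0 0;29.6 -2.9 0 0 0;0 0 0 0 0;0 0 25 0 0;0 0 25 0 0;0 0 25 0 0;0 0 25 0 0;0 0 25 0 0;0 0 16 0 0;0 0 10 0 0;0 0 6 0 0;0 0 0 0 0;0 0 0 0 0")

```text
time_s: 5.42
tool_pos: [0.5962, -0.3073, 0.0462]
tool_rot: [179.9, 0.0, 75.6]
force: [-0.7, -0.1, 0.8]
grip_width: 0.0868
grasp_force: 0.0
```

arm_command(series="0 0 0 0 255;0 0 0 0 255;0 0 0 0 255;0 0 0 0 255;0 0 0 0 255;0 0 0 0 255;0 0 0 0 255;0 0 0 0 255;0 0 0 0 255;0 0 0 0 255", squeeze=30)

```text
time_s: 6.25
tool_pos: [0.5955, -0.3071, 0.0451]
tool_rot: [-180.0, -0.0, 75.6]
force: [-0.4, 0.7, 0.0]
grip_width: 0.0281
grasp_force: 0.0
```

arm_command(series="0 0 0 0 255;0 0 0 0 255;0 0 0 0 255;0 0 0 0 255;0 0 0 0 255", squeeze=30)

```text
time_s: 6.67
tool_pos: [0.5956, -0.3071, 0.0451]
tool_rot: [180.0, -0.0, 75.6]
force: [0.7, 0.2, -0.8]
grip_width: 0.0118
grasp_force: 30.0
```

Gripped at 11.8 mm, as expected for the post. Now I lift and carry it to above the apron.

arm_command(series="0 0 -10 0 255;0 0 -25 0 255;0 0 -25 0 255;23.1 -17.5 0 0 255;23.1 -17.5 0 0 255;23.1 -17.5 0 0 255;23.1 -17.5 0 0 255;23.1 -17.5 0 0 255;23.1 -17.5 0 0 255;23.1 -17.5 0 0 255;23.1 -17.5 0 0 255;0 0 0 0.0436 255;0 0 15 0 255;0 0 15 0 255;0 0 10 0 255;0 0 6 0 255;0 0 0 0 255;0 0 0 0 255")

```text
time_s: 8.17
tool_pos: [0.506, -0.0936, 0.0593]
tool_rot: [-180.0, 0.0, 73.0]
force: [-0.0, 0.1, -1.8]
grip_width: 0.0114
grasp_force: 30.0
```

```bash
python3 - <<'E'
from h import *
import pickle
o=telemetry.get_obs(); im=cams.read_camera("wrist"); cv2.imwrite("pics/wrist3.png",im); t=cams.read_camera("top"); cv2.imwrite("pics/top3.png",t)
pickle.dump(o,open("o3.pkl","wb")); print(o["qpos"],o["tool_pos"],o["tool_rot"],o["force"],o["wrist_torque"])
cv2.imwrite("pics/v3.png",im)
E
```

```text
[-28.0251  12.132   39.1982 113.9891  -9.1015  56.9017  -1.4278] [ 0.506  -0.0936  0.0593] [-179.9862    0.0196   73.0298] [-0.0444  0.0615 -1.779 ] [-0.0451  0.1275 -0.0067]
```

View pics/v3.png

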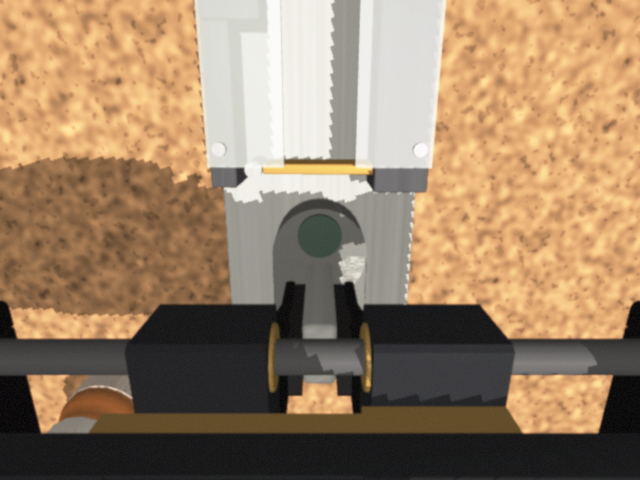

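The wrist view shows the held sled, edges at columns 274–365, over the apron, edges at 228–411. The nose tip is at row 200 and the gate at row 168. I check the relative centring numerically.

```bash
python3 - <<'E'
from h import *
import pickle
o=pickle.load(open("o3.pkl","rb")); P=pose("wrist",o); im=cv2.imread("pics/wrist3.png")
sat=cv2.cvtColor(im,cv2.COLOR_BGR2HSV)[...,1].astype(int); g=cv2.cvtColor(im,cv2.COLOR_BGR2GRAY).astype(int)
a=np.radians(73.1);n=np.array([-np.sin(a),np.cos(a)]);ny=lambda w:round(1000*float(n@(w[:2]-o["tool_pos"][:2])),2)
for r in (205,225,250,270):
    m=np.flatnonzero(sat[r,200:440]<60)+200
    print(r,"apron",m[0],m[-1],ny(ray(P,(m[0]-.5,r),.008)),ny(ray(P,(m[-1]+.5,r),.008)))
for r in (240,255,270):
    gr=np.diff(cv2.GaussianBlur(g.astype(np.uint8),(3,3),0)[r].astype(int)); l=255+np.argmin(gr[255:290]);rr=345+np.argmax(abs(gr[345:385]));print(r,"sled",l,rr,ny(ray(P,(l+.5,r),.038)),ny(ray(P,(rr+.5,r),.038)))
for r in (60,100,140):
    print(r,[(c,int(g[r,c+1]-g[r,c-1])) for c in range(200,440) if abs(g[r,c+1]-g[r,c-1])>25])
print("right wall",ny(ray(P,(373,178),.042)))
E
```

```text
205 apron 225 413 52.04 -51.23
225 apron 226 412 52.29 -51.46
250 apron 228 410 52.19 -51.33
270 apron 229 408 52.46 -51.0
240 sled 274 364 21.84 -21.58
255 sled 272 366 23.08 -22.81
270 sled 272 363 23.36 -21.6
60 [(329, -28), (330, -42), (331, -43), (332, -31), (357, 40), (358, 77), (359, 51)]
100 [(328, -29), (329, -60), (330, -49), (356, 45), (357, 74), (358, 44), (436, -27), (437, -62), (438, -52)]
140 [(202, -41), (204, 53), (205, 79), (206, 42), (328, -30), (329, -69), (330, -59), (355, 57), (356, 70), (357, 34), (433, -44), (434, -65), (435, -36)]
right wall -23.97
```

Sled and apron centres agree within 0.3 mm. I set it down on the apron.

arm_command(series="0 0 3 0 255;0 0 2 0 255;0 0 1 0 255;0 0 0.5 0 255;0 0 0 0 255;0 0 0 0 255;0 0 0 0 255")

```text
time_s: 8.85
tool_pos: [0.5061, -0.0932, 0.053]
tool_rot: [180.0, -0.0, 73.1]
force: [-1.4, 0.4, 3.8]
grip_width: 0.012
grasp_force: 30.0
```

The sled is down: vertical force went from -1.8 to +3.8 N. Now I slide it toward and into the gate.

arm_command(series="3 0 -0.2 0 255;3 0 0 0 255;3 0 0 0 255;2 0 0 0 255;2 0 0 0 255;2 0 0 0 255;2 0 0 0 255;2 0 0 0 255;2 0 0 0 255;2 0 0 0 255;2 0 0 0 255;0 0 0 0 255")

```text
time_s: 9.85
tool_pos: [0.5129, -0.0713, 0.0531]
tool_rot: [180.0, 0.2, 73.0]
force: [-2.9, -6.1, 4.2]
grip_width: 0.0116
grasp_force: 30.0
```

arm_command(series="2 0 0 0 255;2 0 0 0 255;2 0 0 0 255;2 0 0 0 255;2 0 0 0 255;2 0 0 0 255;2 0 0 0 255;2 0 0 0 255;0 0 0 0 255")

```text
time_s: 10.6
tool_pos: [0.5178, -0.0584, 0.0533]
tool_rot: [179.9, 0.3, 73.0]
force: [-1.7, -11.7, 4.6]
grip_width: 0.0121
grasp_force: 30.0
```

arm_command(series="0 -0.8 0 0 255;0 -0.7 0 0 255;0 0 -0.3 0 255;0 0 0 0 255")

```text
time_s: 10.93
tool_pos: [0.5171, -0.0569, 0.0532]
tool_rot: [179.8, 0.2, 73.0]
force: [1.2, -9.5, 0.4]
grip_width: 0.0117
grasp_force: 30.0
```

```bash
cat >> h.py <<'E'
def lane(o):
    a=np.radians(73.1);u=np.array([np.cos(a),np.sin(a)]);n=np.array([-u[1],u[0]])
    d=o["tool_pos"][:2]-[.5214,-.0405];f=o["force"][:2]
    return dict(x=1000*u@d,y=1000*n@d,z=1000*o["tool_pos"][2],yaw=o["tool_rot"][2]-73.1,fx=u@f,fy=n@f,fz=o["force"][2],mz=o["wrist_torque"][2])
E
python3 -c "
from h import *
print({k:round(float(v),2) for k,v in lane(telemetry.get_obs()).items()})"
```

```text
{'x': -16.94, 'y': -0.62, 'z': 53.25, 'yaw': -0.13, 'fx': -8.76, 'fy': -3.92, 'fz': 0.37, 'mz': -0.0}
```

arm_command(series="2 0 0 0 255;2 0 0 0 255;2 0 0 0 255;2 0 0 0 255;2 0 0 0 255;2 0 0 0 255;2 0 0 0 255;2 0 0 0 255;0 0 0 0 255")

```text
time_s: 11.68
tool_pos: [0.5227, -0.0402, 0.0532]
tool_rot: [179.8, 0.1, 73.0]
force: [4.4, -6.8, -2.0]
grip_width: 0.0121
grasp_force: 30.0
```

```bash
python3 -c "
from h import *
print({k:round(float(v),2) for k,v in lane(telemetry.get_obs()).items()})"
```

```text
{'x': 0.65, 'y': -1.15, 'z': 53.24, 'yaw': -0.07, 'fx': -5.25, 'fy': -6.17, 'fz': -1.98, 'mz': -0.02}
```

arm_command(series="2 -0.4 0.2 0 255;2 -0.4 0 0 255;2 0 0 0 255;2 0 0 0 255;2 0 0 0 255;2 0 0 0 255;2 0 0 0 255;2 0 0 0 255;2 0 0 0 255;2 0 0 0 255;0 0 0 0 255")

```text
time_s: 12.6
tool_pos: [0.5278, -0.0197, 0.0532]
tool_rot: [179.8, 0.0, 73.1]
force: [2.4, -5.2, -1.0]
grip_width: 0.0117
grasp_force: 30.0
```

```bash
python3 -c "
from h import *
print({k:round(float(v),2) for k,v in lane(telemetry.get_obs()).items()})"
```

```text
{'x': 21.73, 'y': -0.06, 'z': 53.15, 'yaw': -0.04, 'fx': -4.25, 'fy': -3.77, 'fz': -0.95, 'mz': -0.01}
```

arm_command(series="2 0 0 0 255;2 0 0 0 255;2 0 0 0 255;2 0 0 0 255;2 0 0 0 255;2 0 0 0 255;2 0 0 0 255;2 0 0 0 255;2 0 0 0 255;2 0 0 0 255;2 0 0 0 255;2 0 0 0 255;0 0 0 0 255")

```text
time_s: 13.68
tool_pos: [0.5342, 0.0039, 0.0531]
tool_rot: [179.9, 0.0, 73.1]
force: [2.3, -4.4, -0.7]
grip_width: 0.0121
grasp_force: 30.0
```

```bash
python3 -c "
from h import *
print({k:round(float(v),2) for k,v in lane(telemetry.get_obs()).items()})"
```

```text
{'x': 46.18, 'y': 0.61, 'z': 53.08, 'yaw': -0.03, 'fx': -3.53, 'fy': -3.47, 'fz': -0.74, 'mz': 0.04}
```

arm_command(series="2 0.3 0 0 255;2 0.2 0 0 255;2 0 0 0 255;2 0 0 0 255;2 0 0 0 255;2 0 0 0 255;2 0 0 0 255;2 0 0 0 255;2 0 0 0 255;2 0 0 0 255;2 0 0 0 255;2 0 0 0 255;2 0 0 0 255;2 0 0 0 255;2 0 0 0 255;2 0 0 0 255;2 0 0 0 255;2 0 0 0 255;2 0 0 0 255;0 0 0 0 255")

```text
time_s: 15.35
tool_pos: [0.5454, 0.04, 0.0531]
tool_rot: [179.9, 0.0, 73.1]
force: [2.5, -4.9, -0.0]
grip_width: 0.0122
grasp_force: 30.0
```

```bash
python3 -c "
from h import *
print({k:round(float(v),2) for k,v in lane(telemetry.get_obs()).items()})
im=cams.read_camera('wrist');cv2.imwrite('pics/wrist4.png',im)"
```

```text
{'x': 84.04, 'y': 0.46, 'z': 53.08, 'yaw': -0.02, 'fx': -3.94, 'fy': -3.81, 'fz': -0.03, 'mz': 0.11}
```

View pics/wrist4.png

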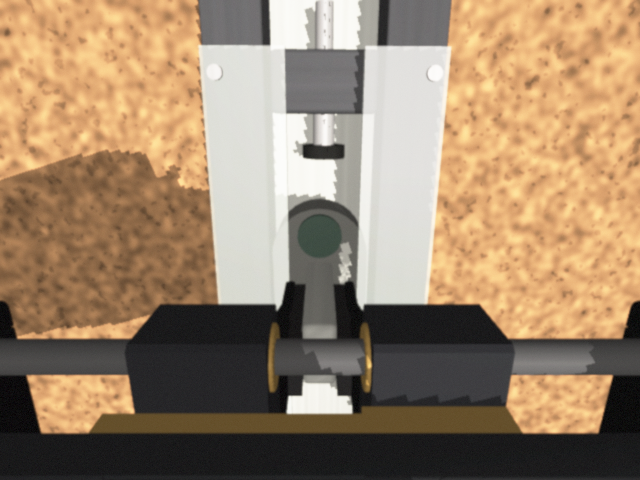

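The wrist view shows the sled in the lane with its nose tip at row ~200. The rubber pad's face is at row ~158, columns 303–344. I compute the gap.

```bash
python3 -c "
from h import *
o=telemetry.get_obs();P=pose('wrist',o);a=np.radians(73.1);u=np.array([np.cos(a),np.sin(a)])
for uv,z in (((323,158),.021),((323,158),.025),((323,146),.031),((320,200),.032)): print(uv,1000*u@(ray(P,uv,z)[:2]-[.5214,-.0405]))"
```

```text
(323, 158) 144.204516627741
(323, 158) 144.6296890389706
(323, 146) 150.6138293539966
(320, 200) 126.00427782553456
```

The gap is about 21 mm: face near x = 143, within the allowed 132–166. I close in slowly.

arm_command(series="2 0 0 0 255;2 0 0 0 255;2 0 0 0 255;2 0 0 0 255;2 0 0 0 255;2 0 0 0 255;2 0 0 0 255;1 0 0 0 255;1 0 0 0 255;0 0 0 0 255;0 0 0 0 255")

```text
time_s: 16.32
tool_pos: [0.5497, 0.0556, 0.053]
tool_rot: [180.0, -0.0, 73.1]
force: [3.4, -3.2, 0.5]
grip_width: 0.0118
grasp_force: 30.0
```

```bash
python3 -c "
from h import *
print({k:round(float(v),2) for k,v in lane(telemetry.get_obs()).items()})"
```

```text
{'x': 100.16, 'y': 0.81, 'z': 53.04, 'yaw': -0.04, 'fx': -2.08, 'fy': -4.21, 'fz': 0.52, 'mz': 0.06}
```

arm_command(series="0.5 0.4 0 0 255;0.5 0.4 0 0 255;0.5 0 0 0 255;0.5 0 0 0 255;0.5 0 0 0 255;0.5 0 0 0 255;0 0 0 0 255;0 0 0 0 255")

```text
time_s: 16.98
tool_pos: [0.5508, 0.0587, 0.053]
tool_rot: [-180.0, -0.0, 73.1]
force: [0.4, -2.8, 3.5]
grip_width: 0.0119
grasp_force: 30.0
```

```bash
python3 -c "
from h import *
print({k:round(float(v),2) for k,v in lane(telemetry.get_obs()).items()})"
```

```text
{'x': 103.51, 'y': 0.71, 'z': 53.01, 'yaw': -0.02, 'fx': -2.6, 'fy': -1.17, 'fz': 3.51, 'mz': 0.01}
```

arm_command(series="0.5 0 -0.1 0 255;0.5 0 0 0 255;0.5 0 0 0 255;0.5 0 0 0 255;0.5 0 0 0 255;0.5 0 0 0 255;0.5 0 0 0 255;0.5 0 0 0 255;0 0 0 0 255")

```text
time_s: 17.73
tool_pos: [0.552, 0.0617, 0.053]
tool_rot: [-180.0, 0.0, 73.1]
force: [-1.8, -4.4, 4.4]
grip_width: 0.0116
grasp_force: 30.0
```

```bash
python3 -c "
from h import *
print({k:round(float(v),2) for k,v in lane(telemetry.get_obs()).items()})"
```

```text
{'x': 106.7, 'y': 0.45, 'z': 53.05, 'yaw': -0.04, 'fx': -4.75, 'fy': 0.4, 'fz': 4.41, 'mz': 0.04}
```

arm_command(series="0.5 0 -0.2 0 255;0.5 0 0 0 255;0.5 0 0 0 255;0.5 0 0 0 255;0.5 0 0 0 255;0.5 0 0 0 255;0.5 0 0 0 255;0.5 0 0 0 255;0 0 0 0 255;0 0 0 0 255")

```text
time_s: 18.57
tool_pos: [0.5523, 0.0626, 0.0532]
tool_rot: [-179.9, 0.2, 73.0]
force: [-4.6, -9.6, 8.9]
grip_width: 0.0117
grasp_force: 30.0
```

```bash
python3 -c "
from h import *
print({k:round(float(v),2) for k,v in lane(telemetry.get_obs()).items()})"
```

```text
{'x': 107.64, 'y': 0.46, 'z': 53.19, 'yaw': -0.12, 'fx': -10.54, 'fy': 1.62, 'fz': 8.87, 'mz': 0.01}
```

arm_command(series="0.5 0 -0.3 0 255;0.5 0 -0.3 0 255;0.5 0 0 0 255;0.5 0 0 0 255;0 0 0 0 255;0 0 0 0 255")

```text
time_s: 19.07
tool_pos: [0.553, 0.0652, 0.0532]
tool_rot: [-179.9, 0.2, 73.0]
force: [-1.3, -8.4, 3.4]
grip_width: 0.0122
grasp_force: 30.0
```

```bash
python3 -c "
from h import *
print({k:round(float(v),2) for k,v in lane(telemetry.get_obs()).items()})"
```

```text
{'x': 110.36, 'y': 0.53, 'z': 53.2, 'yaw': -0.11, 'fx': -8.4, 'fy': -1.21, 'fz': 3.39, 'mz': 0.01}
```

arm_command(series="0.5 0 0 0 255;0.5 0 0 0 255;0.5 0 0 0 255;0.5 0 0 0 255;0.5 0 0 0 255;0.5 0 0 0 255;0 0 0 0 255;0 0 0 0 255")

```text
time_s: 19.73
tool_pos: [0.5537, 0.0675, 0.0532]
tool_rot: [-179.9, 0.3, 73.0]
force: [-2.8, -8.9, 4.0]
grip_width: 0.0114
grasp_force: 30.0
```

```bash
python3 -c "
from h import *
print({k:round(float(v),2) for k,v in lane(telemetry.get_obs()).items()})"
```

```text
{'x': 112.75, 'y': 0.51, 'z': 53.22, 'yaw': -0.12, 'fx': -9.33, 'fy': 0.13, 'fz': 3.97, 'mz': -0.01}
```

arm_command(series="0.5 0 -0.1 0 255;0.5 0 0 0 255;0.5 0 0 0 255;0.5 0 0 0 255;0 0 0 0 255;0 0 0 0 255")

```text
time_s: 20.23
tool_pos: [0.5542, 0.0692, 0.0532]
tool_rot: [-179.9, 0.3, 73.0]
force: [-1.5, -8.9, 4.4]
grip_width: 0.0118
grasp_force: 30.0
```

```bash
python3 -c "
from h import *
print({k:round(float(v),2) for k,v in lane(telemetry.get_obs()).items()})"
```

```text
{'x': 114.51, 'y': 0.51, 'z': 53.23, 'yaw': -0.13, 'fx': -8.95, 'fy': -1.15, 'fz': 4.43, 'mz': -0.05}
```

arm_command(series="0.5 0 0 0 255;0.5 0 0 0 255;0.5 0 0 0 255;0 0 0 0 255;0 0 0 0 255")

```text
time_s: 20.65
tool_pos: [0.5544, 0.0698, 0.0533]
tool_rot: [-179.9, 0.3, 72.9]
force: [-3.2, -10.6, 5.6]
grip_width: 0.0116
grasp_force: 30.0
```

```bash
python3 -c "
from h import *
print({k:round(float(v),2) for k,v in lane(telemetry.get_obs()).items()})"
```

```text
{'x': 115.09, 'y': 0.48, 'z': 53.3, 'yaw': -0.15, 'fx': -11.03, 'fy': -0.04, 'fz': 5.55, 'mz': -0.0}
```

arm_command(series="0.5 0 0 0 255;0.5 0 0 0 255;0.5 0 0 0 255;0.5 0 0 0 255;0 0 0 0 255;0 0 0 0 255")

```text
time_s: 21.15
tool_pos: [0.5545, 0.0699, 0.0534]
tool_rot: [-179.9, 0.5, 72.9]
force: [-6.0, -13.3, 8.0]
grip_width: 0.0119
grasp_force: 30.0
```

```bash
python3 -c "
from h import *
print({k:round(float(v),2) for k,v in lane(telemetry.get_obs()).items()})"
```

```text
{'x': 115.24, 'y': 0.43, 'z': 53.37, 'yaw': -0.2, 'fx': -14.47, 'fy': 1.9, 'fz': 8.02, 'mz': 0.01}
```

arm_command(series="0.5 0 -0.3 0 255;0.5 0 -0.3 0 255;0 0 0 0 255;0 0 0 0 255")

```text
time_s: 21.48
tool_pos: [0.5545, 0.0701, 0.0535]
tool_rot: [-179.8, 0.5, 72.9]
force: [-4.4, -15.9, 5.2]
grip_width: 0.012
grasp_force: 30.0
```

```bash
python3 -c "
from h import *
print({k:round(float(v),2) for k,v in lane(telemetry.get_obs()).items()})"
```

```text
{'x': 115.41, 'y': 0.5, 'z': 53.47, 'yaw': -0.22, 'fx': -16.48, 'fy': -0.37, 'fz': 5.2, 'mz': 0.01}
```

The stop is firm: x stalled at 115.3, 8 mm past first contact, with force up to 16 N. I ease off the force before releasing.

arm_command(series="-1 0 0 0 255;-1 0 0 0 255;-1 0 0 0 255;0 0 0 0 255;0 0 0 0 255")

```text
time_s: 21.9
tool_pos: [0.5543, 0.0699, 0.0533]
tool_rot: [-179.9, 0.3, 72.9]
force: [-1.4, -10.1, 1.8]
grip_width: 0.0115
grasp_force: 30.0
```

```bash
python3 -c "
from h import *
print({k:round(float(v),2) for k,v in lane(telemetry.get_obs()).items()})"
```

```text
{'x': 115.17, 'y': 0.58, 'z': 53.32, 'yaw': -0.16, 'fx': -10.04, 'fy': -1.58, 'fz': 1.79, 'mz': -0.07}
```

arm_command(series="-1 0 0 0 255;-1 0 0 0 255;-1 0 0 0 255;0 0 0 0 255;0 0 0 0 255")

```text
time_s: 22.32
tool_pos: [0.5542, 0.0697, 0.0532]
tool_rot: [-179.9, 0.2, 73.0]
force: [0.7, -5.5, -1.0]
grip_width: 0.0114
grasp_force: 30.0
```

```bash
python3 -c "
from h import *
print({k:round(float(v),2) for k,v in lane(telemetry.get_obs()).items()})"
```

```text
{'x': 114.93, 'y': 0.68, 'z': 53.23, 'yaw': -0.08, 'fx': -5.04, 'fy': -2.23, 'fz': -0.98, 'mz': -0.06}
```

arm_command(series="-0.8 0.4 0 0 255;-0.7 0.4 0 0 255;0 0 0 0 255;0 0 0 0 150;0 0 0 0 100;0 0 0 0 60;0 0 0 0 60;0 0 0 0 60;0 0 0 0 60;0 0 0 0 60;0 0 0 0 60;0 0 0 0 60;0 0 0 0 60")

```text
time_s: 23.4
tool_pos: [0.5554, 0.0695, 0.0546]
tool_rot: [180.0, -0.0, 73.1]
force: [0.4, 0.8, 0.3]
grip_width: 0.0645
grasp_force: 0.0
```

Released. I go straight up, then back over the apron to check.

arm_command(series="0 0 -10 0 60;0 0 -20 0 60;0 0 -30 0 60;0 0 -30 0 60;0 0 -30 0 60;0 0 -30 0 60;-35 0 -10 0 60;-35 0 0 0 60;-35 0 0 0 60;-35 0 0 0 60;0 0 0 0 60;0 0 0 0 60")

```text
time_s: 24.4
tool_pos: [0.5141, -0.0671, 0.2157]
tool_rot: [179.9, -0.1, 72.8]
force: [-0.7, 0.7, -0.1]
grip_width: 0.0662
grasp_force: 0.0
```

```bash
python3 -c "
from h import *
o=telemetry.get_obs();im=cams.read_camera('wrist');cv2.imwrite('pics/wrist5.png',im)
cv2.imwrite('pics/w5.png',cv2.resize(im[0:300,180:480],None,fx=2,fy=2))
P=pose('wrist',o)
a=np.radians(73.1);u=np.array([np.cos(a),np.sin(a)]);n=np.array([-u[1],u[0]]);O=np.array([.5214,-.0405])
for nm,x,y,z in (('pad contact exp',153.3,0,.021),('gate R',0,-.0,.032),('post top',115.2,0,.095)):
  w=O+u*x/1000+n*y; print(nm,proj(P,[*w,z]))"
```

```text
pad contact exp [317.0846 -20.8366]
gate R [318.3047 177.6116]
post top [317.0023  10.584 ]
```

View pics/w5.png

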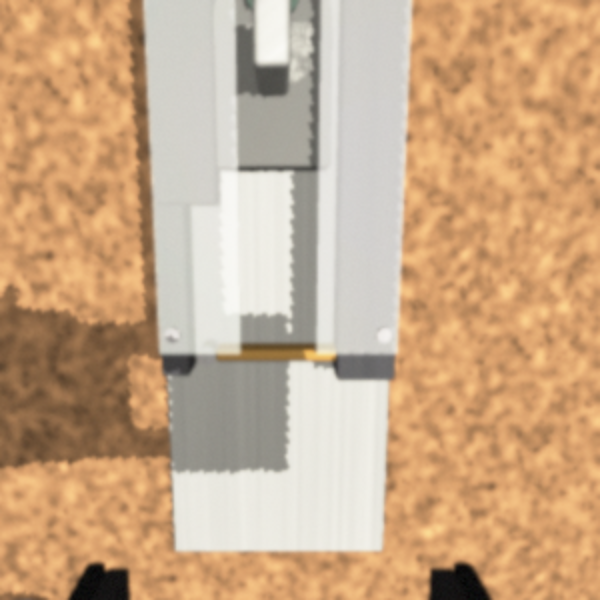

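The crop shows the gate shut across the mouth (crop row 352) with the sled's tail well beyond it (row 168) and the post free. The pad reached its hard stop earlier, so I hand in.

```bash
python3 -c "
from cell import env
print(env.sign_off())"
```

```text
the job is handed in; nothing more can be done
None
```

The round-nosed sled went through the spring gate and down the lane, pushing the pad 8 mm onto its hard stop at about 16 N; I released it, saw the gate shut behind it in the last picture, and handed in at about 24 s (no verdict was returned).

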